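# Lift-pin check on a wafer stage with a two-stop plunger

### The job

Do the lift-pin check on the wafer stage: press the plunger with the blue cap straight down, through its soft first stop and on against the stiffer spring until it is fully home at the second stop, so that the wafer rises, keep it there for about half a second, then let it come all the way back up. Leave the yellow and red plungers unpressed and do not touch the wafer.

Things in the scene. Friction and masses are not known exactly. Their poses are not given: they have to be found in the camera images.
- blue_top (a point): Centre of the flat top of the blue round cap (38 mm wide, 12 thick), 104 mm up at rest, on a fixed block (80 mm square foot, 71 mm high). Axes: z up. The cap moves straight down 20 mm: 12 mm on a soft spring (1 to 4 N) to the first stop, held there up to about 8 N, then 8 mm with its steel collar on a stiffer spring (8 to 14.5 N) to the hard second stop (top 84 mm up). It springs back.
- yellow_top (a point): Bystander: same valve and same size as the blue one, with a yellow cap and yellow band; the point is the centre of its cap's top face. Not to be pressed.
- red_top (a point): Bystander: same valve and same size as the blue one, with a red cap and red band; the point is the centre of its cap's top face. Not to be pressed.
- wafer: Silvery disc, 150 mm across, 2 mm thick, on the black round chuck of the aluminium stage (260 mm square, blue feet) beyond the plungers. Origin: on its underside at the edge nearest the robot, 77 mm up at rest; x to the disc's centre, z up. Pins lift it as far as the blue plunger's collar sinks, up to 8 mm, and lower it when the plunger is let go. Not to be touched.
Not all that is in view belongs to the job. Leave any turquoise look-alike of the part that bears blue_top alone.

How it is judged:
By the outcome, as a careful person would: the job done as asked, in the order asked, and still so for the second after the job is handed in, with the robot touching nothing.
It also fails if it takes over 32 s, if anything falls off the work surface, if the arm or the gripper's body presses on something with over 40 N, if the wrist force passes 120 N, or if a joint passes its speed limit or range.

### The arm

A 7-joint arm with a two-finger parallel gripper is mounted at the origin on the work surface. World frame = base frame: x ahead of the robot, y to its left, z up, the work surface at z = 0. Lengths are in m, angles in rad, forces in N, time in s.
With the tool pointing down it reaches from about 0.35 to 0.9 m from the base axis. Payload 8.1 kg.
Tool frame: the origin (TCP) lies on the mounting face of the last link; the fingertips stand 178 mm ahead of it and the grasp point (between the pads) lies 159 mm ahead of it; x points along the fingers, z is the direction in which the jaws open and shut, and the axes are right-handed (so a half turn about x gives the same grasp; the last joint's range is limited). The gripper opens to 92 mm and grips with 3 to 60 N. Pads are 19 mm wide; open, the fingers measure 130 mm over their backs; the gripper's body (75 mm by 190 mm) begins 47 mm behind the grasp point.
Start: joints at [-1.362, 0.434, 0.025, 1.573, -0.012, 1.134, -0.075], TCP at [0.192, 0.595, 0.405] pointing down, gripper open.
Joint ranges: [-2.62, 2.62], [-0.44, 2.09], [-1.27, 1.32], [0.08, 2.57], [-1.32, 4.46], [0.12, 2], [-2.74, 2.74]. Speed limits (rad/s): [2.22, 2.22, 3.01, 3.01, 3.14, 3.14, 3.14].

### API

Orientations are given as a unit quaternion [w, x, y, z].
In Python, from station import arm, viewer gives the robot as it stands. The module is installed in compiled form; this text tells all that it offers.
- The arm moves only by the tool play_rows, never from a script. Its argument "commands" is a list of rows, each a list of 7 numbers: the shift along the tool's x, y, z in cm, then the turn, a rotation vector about the tool's x, y, z in rad, then the closure, from -1 (fully open) to 1 (shut). In form: [[tx, ty, tz, ax, ay, az, grip], ...]. A call has 1 to 12 rows; each row shifts and turns the commanded pose from where the row before left it, along the tool's axes as they then stand; what a row does not reach is not made up. A row lasts 1/10 s, in which the tool goes at most 50 mm and 8.59 degrees, less where a joint would pass 70% of its speed; a pose out of reach is approached as far as the arm can. A call is refused whole if a number of a shift passes 5 or a number of a turn 0.15, either way. A call with a gripper value outside its range is refused whole. The fingers move at their own pace and stop on an object; "force" is the grip in N (left out, the last holds). Time passes only in rows, so rows that do not move let the fingers close. It gives the time, the measured TCP pose, the force and the opening at its end, in the units of the state.
- arm.get_obs(): the state, without advancing time (a new reading comes with each control period).
- viewer.get_image(name): name is "scene" or "top" or "wrist"; returns (picture, depth): 384x512x3 uint8, blue, green, red; 384x512 float32, m along the optical axis (not along the pixel's ray), 0 where there is no reading.
- viewer.camera_params(name): a dict with "intrinsics" (3x3 intrinsics, pixels), "extrinsics" (4x4, takes a point from camera to world coordinates). Camera axes: x right, y down, z forward; pixel columns grow to the right and rows downward; lengths in m; the calibration is good to about 2 mm. A picture is of the moment at which its call begins: read the wrist's pose just before it. camera_params takes no time and is no camera call; for the wrist camera it gives the pose at the moment of the call.
- arm.job_done(): hands the job in, once; it reports no verdict.
The state is a dict: "time": time; "joint_positions": joint angles; "dq": joint speeds; "effort": joint torques, N m; "tcp_pos": TCP position; "eef_rot": TCP orientation; "force": force on the tool from outside, world axes, zero at the start; "wrist_torque": the same for the moment, N m; "width": finger opening in m.
Only numpy, scipy, OpenCV 4.12 (cv2) and the standard library are available. Lean on these libraries where they do the work, as an engineer would, in place of code of your own. Each camera call takes 0.05 s, during which the arm holds its last target. There are 200 camera calls.

## Working session

There is one attempt and no reset: what is moved stays moved. The work goes in short steps, Python scripts to look and compute and a tool call to move; the robot and the scene stay as the last step left them, time stands still between calls to the robot, and variables do not carry over. Pictures are saved under pics/ and viewed, about 8 in all and at most 12, crops included, and the job is handed in when it is done.

Besides the shell and the picture viewer there is one more tool, called after ">>>" as name(argument=value, ...) on one line, values as JSON. play_rows: Moves the arm, as the interface text tells. Its arguments: {"type":"object","properties":{"commands":{"type":"array","items":{"type":"array","items":{"type":"number"}}},"force":{"type":"number"}},"required":["commands"]}

```bash
mkdir -p pics; python3 - <<'E'
from station import arm, viewer
import cv2, numpy as np
o=arm.get_obs(); print({k:np.round(v,3) for k,v in o.items()})
for n in ("scene","top"):
    im,d=viewer.get_image(n); cv2.imwrite(f"pics/{n}0.png",im); np.save(f"{n}0.npy",d)
    p=viewer.camera_params(n); print(n,p["intrinsics"],p["extrinsics"])
E
```

```text
{'time': np.float64(0.0), 'joint_positions': array([-1.362,  0.435,  0.025,  1.574, -0.012,  1.134, -0.075]), 'dq': array([-0.   , -0.   , -0.   , -0.001, -0.001, -0.   ,  0.   ]), 'effort': array([ 1.0000e-03, -6.6786e+01,  9.8600e-01, -3.1446e+01, -6.0000e-02,
        4.3000e-02,  0.0000e+00]), 'tcp_pos': array([0.192, 0.595, 0.404]), 'eef_rot': array([ 0.571, -0.417,  0.572,  0.416]), 'force': array([-1.182,  0.055, -0.368]), 'wrist_torque': array([ 0.003,  0.029, -0.025]), 'width': np.float64(0.092)}
scene [[421.09760342   0.         251.75433027]
 [  0.         421.09760342 195.36663062]
 [  0.           0.           1.        ]] [[-0.81750229  0.32067605 -0.47838987  0.92985356]
 [ 0.57577107  0.474289   -0.6659862   0.57684115]
 [ 0.01332923 -0.8198883  -0.57236834  0.59075518]
 [ 0.          0.          0.          1.        ]]
top [[366.61885239   0.         255.08035775]
 [  0.         366.61885239 189.62076423]
 [  0.           0.           1.        ]] [[ 0.02058514 -0.98236455  0.18583905  0.34668091]
 [-0.99947022 -0.01553304  0.02860069 -0.02154781]
 [-0.02520966 -0.18632935 -0.98216386  0.89873523]
 [ 0.          0.          0.          1.        ]]
```

View pics/top0.png

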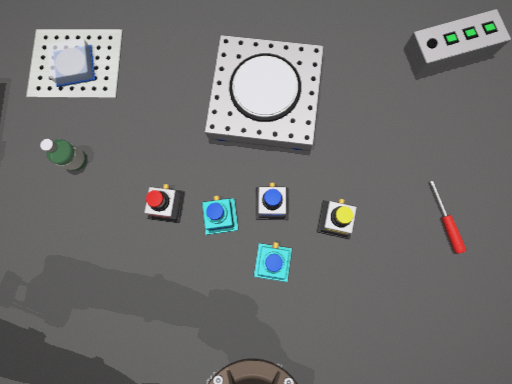

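View pics/scene0.png

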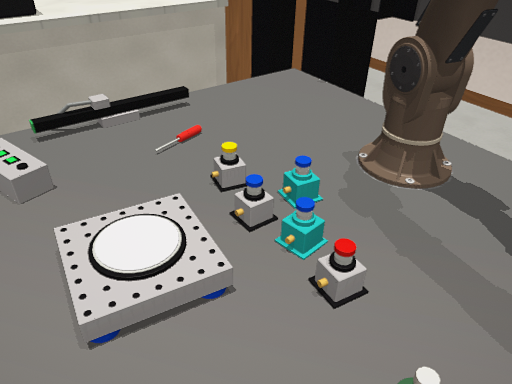

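The pictures show the real target: a grey block with a blue cap and black collar, at about (272,199) in top and (254,181) in scene. Two turquoise look-alikes sit at (215,212) and (274,263) in top. Next I'll measure the positions.

```bash
cat > h.py <<'E'
import numpy as np, cv2
from station import arm, viewer
def world(n,uv,z=None,d=None,P=None):
    P=P or viewer.camera_params(n); K,E=np.array(P["intrinsics"]),np.array(P["extrinsics"])
    r=np.linalg.inv(K)@[uv[0],uv[1],1]
    if z is not None: d=(z-E[2,3])/(E[:3,:3]@r)[2]
    return E[:3,:3]@(r*d)+E[:3,3]
def blobs(im,lo,hi,amin=40):
    m=cv2.inRange(cv2.cvtColor(im,cv2.COLOR_BGR2HSV),lo,hi)
    n,l,s,c=cv2.connectedComponentsWithStats(m)
    return [(l==i,c[i],s[i]) for i in range(1,n) if s[i,4]>amin]
E
python3 - <<'E'
from h import *
for n in ("top","scene"):
    im=cv2.imread(f"pics/{n}0.png"); d=np.load(f"{n}0.npy"); P=viewer.camera_params(n)
    for nm,lo,hi in (("blue",(108,150,60),(125,255,255)),("yel",(25,150,80),(35,255,255)),("red",(0,200,80),(5,255,255))):
        for m,c,s in blobs(im,lo,hi):
            v,u=np.nonzero(m&(d>0)); p=np.array([world(n,(a,b),d=d[b,a],P=P) for a,b in zip(u,v)])
            t=p[p[:,2]>np.percentile(p[:,2],95)-.005]
            if len(t): print(n,nm,c.round(1),s[4],"top xyz",((t.min(0)+t.max(0))/2).round(4),t.mean(0).round(4),np.ptp(t,axis=0).round(3),len(t))
E
```

```text
top blue [81.9 73.8] 107 top xyz [0.8479 0.4891 0.0105] [0.8246 0.4723 0.0066] [0.116 0.098 0.012] 75
top blue [272.2 197.4] 228 top xyz [ 0.4816 -0.0381  0.1043] [ 0.4815 -0.0372  0.1035] [0.035 0.035 0.007] 203
top blue [214.6 211.1] 215 top xyz [0.4484 0.0897 0.1041] [0.4484 0.0894 0.1035] [0.035 0.034 0.006] 205
top blue [273.4 262.5] 225 top xyz [ 0.3402 -0.0408  0.1047] [ 0.3405 -0.0407  0.1035] [0.036 0.032 0.007] 217
top yel [343.7 214.8] 228 top xyz [ 0.4455 -0.1935  0.1041] [ 0.4454 -0.1925  0.1036] [0.033 0.033 0.007] 208
top red [450.5 235.8] 78 top xyz [ 0.4097 -0.4596  0.0196] [ 0.4094 -0.4596  0.0189] [0.074 0.027 0.007] 58
scene blue [302.8 160.9] 153 top xyz [ 0.3438 -0.0409  0.104 ] [ 0.3441 -0.0399  0.1045] [0.037 0.035 0.005] 119
scene blue [253.9 180.3] 188 top xyz [ 0.4844 -0.0369  0.1039] [ 0.4848 -0.036   0.1044] [0.037 0.037 0.006] 150
scene blue [304.7 204.1] 225 top xyz [0.4509 0.0897 0.1044] [0.4521 0.0909 0.1043] [0.037 0.035 0.006] 187
scene blue [214.4 294.1] 109 top xyz [0.6788 0.1164 0.0153] [0.677  0.1188 0.015 ] [0.029 0.009 0.007] 31
scene blue [105.4 337.2] 150 top xyz [0.8711 0.0958 0.0158] [0.8712 0.0973 0.0155] [0.033 0.009 0.006] 42
scene yel [228.8 145.1] 92 top xyz [ 0.4481 -0.1941  0.1045] [ 0.4479 -0.1943  0.1049] [0.036 0.038 0.004] 88
scene red [189.3 132.7] 182 top xyz [ 0.4187 -0.4657  0.026 ] [ 0.4169 -0.4647  0.0253] [0.081 0.038 0.007] 77
scene red [344.8 247. ] 301 top xyz [0.4769 0.2251 0.1039] [0.478  0.2259 0.1043] [0.037 0.036 0.006] 262
```

```bash
cat >> h.py <<'E'
from scipy.spatial.transform import Rotation as R
def delta(tgt):
    o=arm.get_obs(); q=o["eef_rot"]; M=R.from_quat([q[1],q[2],q[3],q[0]]).as_matrix()
    print("t",o["time"],"tcp",o["tcp_pos"].round(4),"F",o["force"].round(2),"w",round(float(o["width"]),4)); print(M.round(4))
    print("tip",(o["tcp_pos"]+M[:,0]*.178).round(4),"shift cm",(M.T@(np.array(tgt)-o["tcp_pos"])*100).round(2))
    # turn needed to have x exactly down
    a=np.cross(M[:,0],[0,0,-1]); print("turn tool axes",(M.T@a).round(4))
E
python3 -c "
from h import *
delta([.483,-.037,.104+.178+.06])"
```

```text
t 0.1 tcp [0.1917 0.5947 0.404 ] F [ 0.15 -0.68  0.59] w 0.0917
[[-4.000e-04 -9.518e-01  3.068e-01]
 [-1.400e-03  3.068e-01  9.518e-01]
 [-1.000e+00 -1.000e-04 -1.400e-03]]
tip [0.1916 0.5944 0.226 ] shift cm [  6.28 -47.11 -51.17]
turn tool axes [ 0.     -0.0014  0.0001]
```

>>> play_rows(commands=[[0,-1.5,-1.6,0,0,0,1],[0,-2.6,-2.8,0,0,0,1],[0,-2.6,-2.8,0,0,0,1],[0,-2.6,-2.8,0,0,0,1],[0,-2.6,-2.8,0,0,0,1],[0,-2.6,-2.8,0,0,0,1],[0,-2.6,-2.8,0,0,0,1],[0,-2.6,-2.8,0,0,0,1],[0,-2.6,-2.8,0,0,0,1],[0,-2.6,-2.8,0,0,0,1],[0,-2.6,-2.8,0,0,0,1],[0,-2.6,-2.8,0,0,0,1]], force=20)

```text
time: 1.3
tcp_pos: [0.3791, 0.1925, 0.4047]
eef_rot: [0.572, -0.416, 0.572, 0.416]
force: [0.6, 0.3, 0.0]
width: 0.0019
```

```bash
python3 -c "
from h import *
delta([.483,-.037,.104+.178+.06])"
```

```text
t 1.3 tcp [0.3791 0.1925 0.4047] F [0.58 0.31 0.01] w 0.0019
[[-1.000e-04 -9.518e-01  3.068e-01]
 [ 1.000e-04  3.068e-01  9.518e-01]
 [-1.000e+00  1.000e-04  0.000e+00]]
tip [0.3791 0.1925 0.2267] shift cm [  6.26 -16.93 -18.66]
turn tool axes [-0.      0.     -0.0001]
```

>>> play_rows(commands=[[0,-2.6,-2.8,0,0,0,1],[0,-2.6,-2.8,0,0,0,1],[0,-2.6,-2.8,0,0,0,1],[0,-2.6,-2.8,0,0,0,1],[0,-2.0,-2.2,0,0,0,1],[1,-1.0,-1.1,0,0,0,1],[2,0,0,0,0,0,1],[0,0,0,0,0,0,1],[0,0,0,0,0,0,1],[0,0,0,0,0,0,1]])

```text
time: 2.3
tcp_pos: [0.462, 0.0154, 0.3754]
eef_rot: [0.572, -0.417, 0.571, 0.416]
force: [-0.3, -0.1, 0.0]
width: 0.0004
```

```bash
python3 - <<'E'
from h import *
delta([.483,-.037,.104+.178+.03])
a,_=viewer.get_image("wrist"); b,_=viewer.get_image("scene"); cv2.imwrite("pics/w1.png",a); 
cv2.imwrite("pics/s1.png",cv2.resize(b[80:300,150:420],None,fx=2.5,fy=2.5))
E
```

```text
t 2.3 tcp [0.462  0.0154 0.3754] F [-0.26 -0.1   0.01] w 0.0004
[[ 6.00e-04 -9.52e-01  3.06e-01]
 [ 3.00e-04  3.06e-01  9.52e-01]
 [-1.00e+00 -5.00e-04  5.00e-04]]
tip [0.4621 0.0155 0.1974] shift cm [ 6.34 -3.6  -4.35]
turn tool axes [0.     0.0005 0.0005]
```

View pics/s1.png

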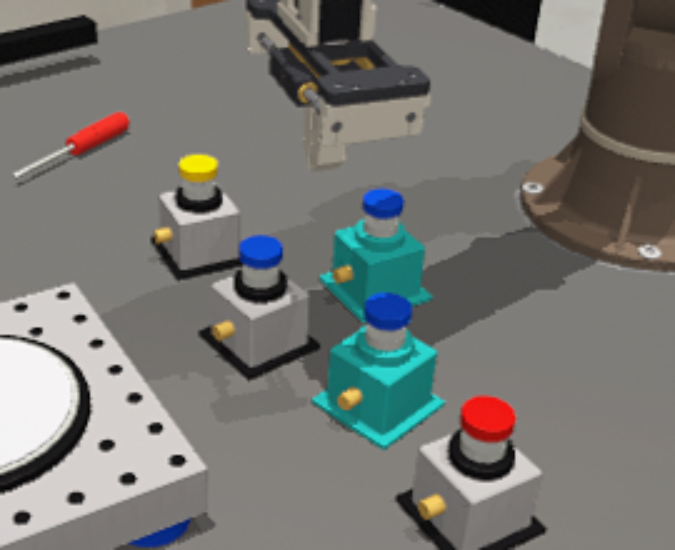

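View pics/w1.png

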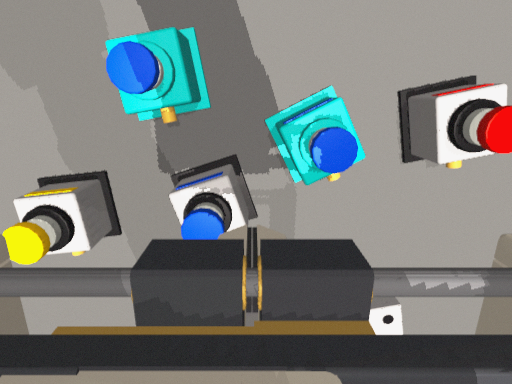

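The scene view shows the closed gripper above the plungers with all the caps up. The wrist view shows the grey, blue-banded target at about (203,222). Moving over it.

>>> play_rows(commands=[[0,-1.2,-1.45,0,0,0,1],[1,-1.2,-1.45,0,0,0,1],[2,-1.2,-1.45,0,0,0,1],[2,0,0,0,0,0,1],[1.3,0,0,0,0,0,1],[0,0,0,0,0,0,1],[0,0,0,0,0,0,1]])

```text
time: 3.1
tcp_pos: [0.483, -0.0373, 0.3123]
eef_rot: [0.572, -0.416, 0.571, 0.416]
force: [-0.1, 0.3, 0.4]
width: 0.0004
```

```bash
python3 - <<'E'
from h import *
delta([.483,-.037,.104+.178+.005])
P=viewer.camera_params("wrist"); a,d=viewer.get_image("wrist"); b,_=viewer.get_image("scene")
for m,c,s in blobs(a,(108,150,60),(125,255,255)):
    v,u=np.nonzero(m&(d>0)); p=np.array([world("wrist",(x,y),d=d[y,x],P=P) for x,y in zip(u,v)])
    t=p[abs(p[:,2]-.104)<.005]
    if len(t): print(c.round(),s[4],((t.min(0)+t.max(0))/2).round(4),np.ptp(t,axis=0).round(3))
k=cv2.resize(b[100:260,180:330],None,fx=3,fy=3); a=cv2.resize(a,(640,480))
cv2.imwrite("pics/s2.png",k); cv2.imwrite("pics/w2.png",a)
E
```

```text
t 3.1 tcp [ 0.483  -0.0373  0.3123] F [-0.06  0.26  0.45] w 0.0004
[[ 4.000e-04 -9.519e-01  3.065e-01]
 [ 1.000e-04  3.065e-01  9.519e-01]
 [-1.000e+00 -3.000e-04  2.000e-04]]
tip [ 0.4831 -0.0373  0.1343] shift cm [2.53 0.01 0.03]
turn tool axes [-0.      0.0002  0.0003]
[167.  11.] 1301 [ 0.3518 -0.0428  0.1031] [0.017 0.033 0.008]
[440. 106.] 1211 [0.4493 0.0899 0.1031] [0.037 0.038 0.008]
[252. 211.] 1849 [ 0.4793 -0.0363  0.1031] [0.03  0.036 0.008]
```

View pics/s2.png

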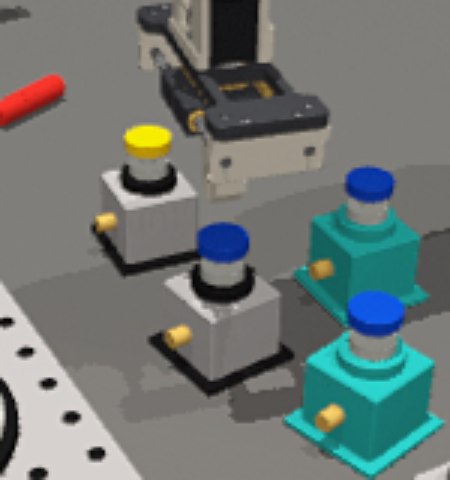

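The tip is centred over the blue cap to within about 1 mm, at 30 mm above it. I'll descend to near the first stop.

>>> play_rows(commands=[[1.0,0,0,0,0,0,1],[1.2,0,0,0,0,0,1],[0.5,0,0,0,0,0,1],[0.4,0,0,0,0,0,1],[0.4,0,0,0,0,0,1],[0.4,0,0,0,0,0,1],[0.3,0,0,0,0,0,1],[0,0,0,0,0,0,1]])

```text
time: 4.0
tcp_pos: [0.4825, -0.0375, 0.2696]
eef_rot: [0.571, -0.416, 0.572, 0.416]
force: [-4.1, 1.1, 8.9]
width: 0.0
```

```bash
python3 -c "
from h import *
delta([.483,-.037,.084+.178])"
```

```text
t 4.0 tcp [ 0.4825 -0.0375  0.2696] F [-4.11  1.1   8.92] w 0.0
[[-7.000e-04 -9.517e-01  3.070e-01]
 [ 2.000e-04  3.070e-01  9.517e-01]
 [-1.000e+00  8.000e-04  0.000e+00]]
tip [ 0.4824 -0.0374  0.0916] shift cm [ 0.76 -0.03  0.06]
turn tool axes [ 0.      0.     -0.0008]
```

8.9 N with the tip at 91.6 mm means it is at the first stop. Pressing on.

>>> play_rows(commands=[[0.2,0,0,0,0,0,1],[0.2,0,0,0,0,0,1],[0.2,0,0,0,0,0,1],[0.1,0,0,0,0,0,1],[0.1,0,0,0,0,0,1]])

```text
time: 4.5
tcp_pos: [0.4825, -0.0375, 0.2622]
eef_rot: [0.572, -0.416, 0.572, 0.416]
force: [-5.4, 1.1, 14.4]
width: 0.0003
```

```bash
python3 -c "
from h import *
delta([.483,-.037,.084+.178])"
```

```text
t 4.5 tcp [ 0.4825 -0.0375  0.2622] F [-5.4   1.07 14.35] w 0.0003
[[-4.000e-04 -9.517e-01  3.071e-01]
 [ 6.000e-04  3.071e-01  9.517e-01]
 [-1.000e+00  5.000e-04  4.000e-04]]
tip [ 0.4825 -0.0374  0.0842] shift cm [ 0.02 -0.03  0.07]
turn tool axes [-0.      0.0004 -0.0005]
```

>>> play_rows(commands=[[0.1,0,0,0,0,0,1],[0.05,0,0,0,0,0,1]])

```text
time: 4.7
tcp_pos: [0.4826, -0.0376, 0.2616]
eef_rot: [0.572, -0.416, 0.571, 0.416]
force: [-12.8, 0.4, 35.5]
width: 0.0006
```

```bash
python3 - <<'E'
from h import *
delta([.483,-.037,.084+.178])
b,_=viewer.get_image("scene"); cv2.imwrite("pics/s3.png",cv2.resize(b[120:330,40:330],None,fx=2.5,fy=2.5))
E
```

```text
t 4.7 tcp [ 0.4826 -0.0376  0.2616] F [-12.84   0.44  35.5 ] w 0.0006
[[ 1.000e-04 -9.517e-01  3.072e-01]
 [ 1.200e-03  3.072e-01  9.517e-01]
 [-1.000e+00  3.000e-04  1.200e-03]]
tip [ 0.4826 -0.0374  0.0836] shift cm [-0.04 -0.02  0.07]
turn tool axes [-0.      0.0012 -0.0003]
```

View pics/s3.png

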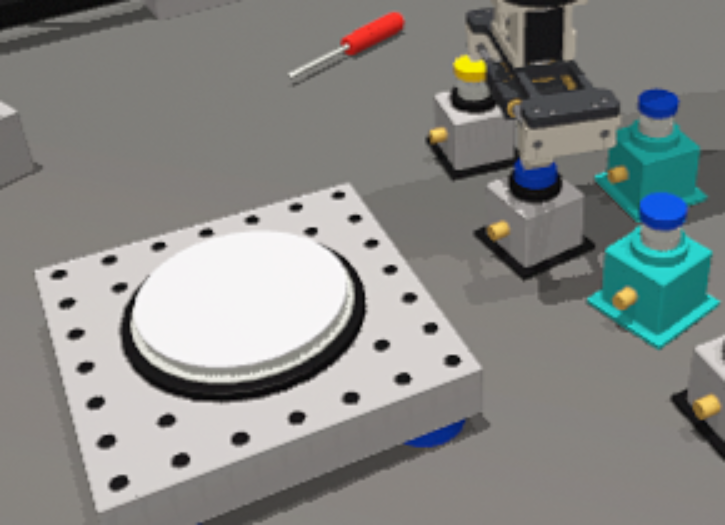

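The force jumped to 35 N at a tip height of 83.6 mm, so the cap is on the hard stop. The wafer has visibly risen. I'll ease off slightly, hold and then release.

>>> play_rows(commands=[[-0.04,0,0,0,0,0,1],[0,0,0,0,0,0,1],[0,0,0,0,0,0,1],[0,0,0,0,0,0,1]])

```text
time: 5.15
tcp_pos: [0.4825, -0.0376, 0.2619]
eef_rot: [0.572, -0.416, 0.571, 0.416]
force: [-9.0, 1.1, 26.1]
width: 0.0002
```

>>> play_rows(commands=[[-0.3,0,0,0,0,0,1],[-0.4,0,0,0,0,0,1],[-0.4,0,0,0,0,0,1],[-0.4,0,0,0,0,0,1],[-0.5,0,0,0,0,0,1],[-0.6,0,0,0,0,0,1],[-1.5,0,0,0,0,0,1],[-3,0,0,0,0,0,1],[-3,0,0,0,0,0,1],[0,0,0,0,0,0,1],[0,0,0,0,0,0,1]])

```text
time: 6.25
tcp_pos: [0.4831, -0.0374, 0.3623]
eef_rot: [0.572, -0.417, 0.571, 0.416]
force: [-1.2, 0.0, 0.9]
width: 0.0009
```

```bash
python3 - <<'E'
from h import *
delta([.483,-.037,.084+.178])
b,d=viewer.get_image("scene"); P=viewer.camera_params("scene"); cv2.imwrite("pics/s4.png",cv2.resize(b[120:330,40:360],None,fx=2.5,fy=2.5))
for nm,lo,hi in (("blue",(108,150,60),(125,255,255)),("yel",(25,150,80),(35,255,255)),("red",(0,200,80),(5,255,255))):
    for m,c,s in blobs(b,lo,hi):
        v,u=np.nonzero(m&(d>0)); z=np.array([world("scene",(x,y),d=d[y,x],P=P)[2] for x,y in zip(u,v)])
        print(nm,c.round(1),s[4],np.percentile(z,90).round(4))
E
```

```text
t 6.25 tcp [ 0.4831 -0.0374  0.3623] F [-1.18  0.02  0.92] w 0.0009
[[ 2.300e-03 -9.518e-01  3.066e-01]
 [ 4.000e-04  3.066e-01  9.518e-01]
 [-1.000e+00 -2.100e-03  1.100e-03]]
tip [ 0.4835 -0.0373  0.1843] shift cm [10.03  0.04  0.02]
turn tool axes [0.     0.0011 0.0021]
blue [303. 161.] 150 0.1057
blue [253.9 180.4] 186 0.1058
blue [304.7 204.1] 227 0.1057
blue [214.4 294.1] 109 0.0155
blue [105.4 337.2] 150 0.0159
yel [228.7 145.1] 91 0.1063
red [189.2 132.8] 181 0.0259
red [344.8 247. ] 301 0.1055
```

View pics/s4.png

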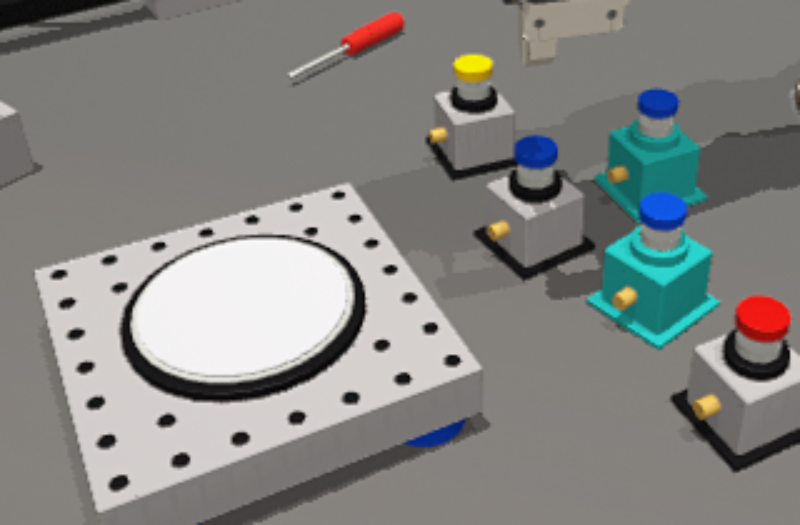

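The blue cap is fully up again at (254,180) in the full image, the same as at the start. The wafer is back down and every other cap is unmoved, so I'm handing in.

```bash
python3 -c "
from station import arm
print(arm.job_done())"
```

```text
the job is handed in; nothing more can be done
None
```

The lift-pin check is done and handed in after about 6.3 s of robot time; the hand-in reports no verdict.

- **Press:** I used the closed fingertips on the grey-block blue plunger, through the first stop (8.9 N, tip 91.6 mm up) to the hard second stop. Force rose to 35 N there, with the tip about 84 mm up, and the picture showed the wafer raised.
- **Hold and release:** I held it home for about 0.5–0.6 s at 26–35 N, then eased it back up and lifted the tool about 80 mm clear of the cap.
- **Last checks:** The blue, yellow and red caps and both turquoise look-alikes are at their starting positions and heights. The wafer is back on the chuck, and the tool touches nothing (residual force about 1 N).
- **Small disagreements:** Pressing also gave a sideways reading of up to 13 N along x. The measured heights are off by about 1–2 mm, within the camera calibration error.

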